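# Pack channel offcuts interlocked in a cradle

## Robot

A 6-joint arm with a two-finger parallel gripper is mounted at the origin on a cart in front of the work surface, level with it; the furniture and walls round the work are solid. World frame = base frame: x ahead of the robot, y to its left, z up, the work surface at z = 0. Lengths are in m, angles in rad, forces in N, time in s.
With the tool pointing down it reaches from about 0.3 to 0.875 m from the base axis. Payload 4.2 kg.
Tool frame: the origin (TCP) lies midway between the tips of the shut fingers; the grasp point (between the pads) lies 19 mm behind it (env.hold_point_z is the distance from the TCP to the grasp point, in m); z points along the fingers, y is the direction in which the jaws open and shut (so a half turn about z gives the same grasp; the last joint's range is limited). The gripper opens to 85 mm and grips with 20 to 120 N. Pads are 22 mm wide; open, the fingers measure 114 mm over their backs; the gripper's body (76 mm by 85 mm) begins 54 mm behind the grasp point. The pads swing forward as they close: fully open they stand 13 mm farther back than shut.
Start: joints at [-1.236, 0.32, 1.565, -0, 1.257, -0.02], TCP at [0.2, -0.539, 0.231] pointing down, gripper open.
Joint ranges: [-3.11, 3.11], [-0.84, 2.01], [0.21, 2.61], [-1.34, 4.49], [0.05, 2.63], [-2.56, 2.56]. Speed limits (rad/s): [2.57, 2.57, 3.14, 3.14, 3.14, 3.14].

## Interface

Orientations are given as a 3x3 rotation matrix whose columns are the frame's x, y, z axes.
In Python, from cell import monitor, capture, get_calibration, env gives the robot as it stands.
- The arm moves only by the shell command python3 -m creep 'ROWS'. ROWS is a JSON object of lists of equal length, an entry for each row: "offset": the shift along the tool's x, y, z in cm, a list of three; "twist": the turn, a rotation vector about the tool's x, y, z in rad, a list of three; "gripper": the finger opening in cm, from 0 to 8.54. A call has 1 to 12 rows; each row shifts and turns the pose as measured when the row begins, along the tool's axes as they then stand; what a row does not reach is not made up. A row lasts 1/12 s, in which the tool goes at most 41.7 mm and 7.16 degrees, less where a joint would pass 70% of its speed; a pose out of reach is approached as far as the arm can. A call is refused whole if a number of a shift passes 4.17 or a number of a turn 0.125, either way. A call with a gripper value outside its range is refused whole. The fingers move at their own pace and stop on an object; the grip force is fixed at half the most. Time passes only in rows, so rows that do not move let the fingers close. It gives the time, the measured TCP pose, the force and the opening at its end, in the units of the state.
- monitor.observe(): the state, without advancing time (a new reading comes with each control period).
- capture(name): name is "scene" or "top" or "wrist"; returns the picture (400x640x3 uint8, blue, green, red); there is no depth.
- get_calibration(name): a dict with "fovy" (degrees; the focal length in pixels is half the picture's height over the tangent of half this angle, whatever the lens; pixels are square), "cx", "cy" (the principal point, pixels), "origin" and "rotation" of the camera in the world. Camera axes: x right, y up, looking along -z (the intrinsics and any distortion apply to the point x, -y, -z); pixel columns grow to the right and rows downward; lengths in m; the calibration is good to about 2 mm. A picture is of the moment at which its call begins: read the wrist's pose just before it. get_calibration takes no time and is no camera call; for the wrist camera it gives the pose at the moment of the call.
- env.hand_in(): hands the job in, once; it reports no verdict.
The state is a dict: "clock": time; "q": joint angles; "qd": joint speeds; "joint_efforts": joint torques, N m; "position": TCP position; "tool_rot": TCP orientation; "force": force on the tool from outside, world axes, zero at the start; "wrist_torque": the same for the moment, N m; "width": finger opening in m.
Only numpy, scipy, OpenCV 4.12 (cv2) and the standard library are available. Lean on these libraries where they do the work, as an engineer would, in place of code of your own. Each camera call takes 0.05 s, during which the arm holds its last target. There are 200 camera calls.

## Task

Pack the three aluminium channel offcuts into the yellow two-bay cradle so that they interlock. Lay the two open-up ones flat in it, one down in each bay, then set the open-down one over the pair so that one of its flanges hangs in each trough and its web rests level across the two inner flanges; the ends of all three should line up with the ends of the cradle. Leave the aerosol can, the small orange carton and the round tin standing where they are.

Things in the scene. Friction and masses are not known exactly. Their poses are not given: they have to be found in the camera images.
- open_up_1 (a point): Open-up aluminium U-channel, 120 mm long (x), 54 wide (y), 36 high (z), walls 4 mm (46 mm wide, 32 deep inside), 0.11 to 0.23 kg, ends alike, dark slots in the web. Point: centre of the envelope, 18 mm from top and bottom. z points out of the trough. Starts on one lane of the sloping rack, web on the slope, its lower end by the lip; to be levelled for the cradle.
- open_up_2 (a point): Open-up aluminium U-channel, 120 mm long (x), 54 wide (y), 36 high (z), walls 4 mm (46 mm wide, 32 deep inside), 0.11 to 0.23 kg, ends alike, dark slots in the web. Point: centre of the envelope, 18 mm from top and bottom. z points out of the trough, up. Starts flat on the cabinet top, turned any way.
- open_down (a point): Open-down aluminium U-channel, 120 mm long (x), 54 wide (y), 36 high (z), walls 4 mm (46 mm wide, 32 deep inside), 0.11 to 0.23 kg, ends alike, dark slots in the web. Point: centre of the envelope, 18 mm from top and bottom. z points out of the web's back: web on top, trough below. Starts on the other lane of the rack, standing on its flange edges; either lane may hold it.
- cradle_floor (a point): Fixed yellow cradle, 120 mm long (x), 151 mm wide (y). Point: centre of the upper face of its 5 mm base plate, z up. A black rib 23 mm wide along the middle and 4 mm lips along both sides rise 6 mm above that face. The open-down channel goes centred over the rib; seated, its centre is 22 mm above this face.
- bay_1 (a point): Cradle bay on its +y side: 60 mm wide, open at both ends. Point: middle of the bay's floor, 41.5 mm from the cradle's centre. A channel seated here has its centre 18 mm above it.
- bay_2 (a point): Cradle bay on its -y side, like bay_1. With an open-up channel in each bay about 29 mm stays free between them and their two inner flanges span about 37 mm overall; the open-down channel (46 mm inside) goes over these two.
- rack_face (a point): Fixed blue sloping rack, 196 mm wide (y), 140 mm up the slope. Point: middle of the face, 62 mm above the cabinet top; axes level, z up. The face rises 0.45 rad (26 degrees) towards +x, away from the robot. Lanes 47 mm to either side (y), so the two channels stand 40 mm apart. A lip 11 mm high runs along the low end. Top of a channel on it: 121 mm above the cabinet top.
- can: Bystander: aerosol can, 68 mm diameter, 230 mm tall, standing; origin at the centre of its foot.
- carton: Bystander: small orange carton, 42 x 42 x 62 mm, standing; origin at the centre of its underside.
- tin: Bystander: round tin, cream with dark red lid, 59 mm diameter, 37 mm high; origin at the centre of its underside.
There are look-alikes about, which are no part of the job. What is shaped like the part that bears open_up_2 but brown or red is not meant.

How it is judged:
On the way:
1. the two open-up channels lie flat in the cradle, one in each bay, ends lined up ((((x of open_up_1 in the frame of cradle_floor between -0.012 and 0.012 m and y of open_up_1 in the frame of cradle_floor between 0.0365 and 0.0465 m and z of open_up_1 in the frame of cradle_floor between 0.0155 and 0.0205 m and angle between the x axis of open_up_1 and the x axis of cradle_floor, either way round below 0.08 rad and angle between open_up_1's own z axis and vertical below 0.05 rad) and (x of open_up_2 in the frame of cradle_floor between -0.012 and 0.012 m and y of open_up_2 in the frame of cradle_floor between -0.0465 and -0.0365 m and z of open_up_2 in the frame of cradle_floor between 0.0155 and 0.0205 m and angle between the x axis of open_up_2 and the x axis of cradle_floor, either way round below 0.08 rad and angle between open_up_2's own z axis and vertical below 0.05 rad)) or ((x of open_up_1 in the frame of cradle_floor between -0.012 and 0.012 m and y of open_up_1 in the frame of cradle_floor between -0.0465 and -0.0365 m and z of open_up_1 in the frame of cradle_floor between 0.0155 and 0.0205 m and angle between the x axis of open_up_1 and the x axis of cradle_floor, either way round below 0.08 rad and angle between open_up_1's own z axis and vertical below 0.05 rad) and (x of open_up_2 in the frame of cradle_floor between -0.012 and 0.012 m and y of open_up_2 in the frame of cradle_floor between 0.0365 and 0.0465 m and z of open_up_2 in the frame of cradle_floor between 0.0155 and 0.0205 m and angle between the x axis of open_up_2 and the x axis of cradle_floor, either way round below 0.08 rad and angle between open_up_2's own z axis and vertical below 0.05 rad)))), for 0.2 s.
At the end, for the whole second after the job is handed in: Open-up channels flat, one per bay (within 5 mm of its mid-line, 2.5 mm in height); open-down channel over the rib, a flange in each trough (within 9 mm of mid-line, 3 mm in height); ends within 12 mm of the cradle's, parallel within 0.08 rad, level within 0.05 rad ((((x of open_up_1 in the frame of cradle_floor between -0.012 and 0.012 m and y of open_up_1 in the frame of cradle_floor between 0.0365 and 0.0465 m and z of open_up_1 in the frame of cradle_floor between 0.0155 and 0.0205 m and angle between the x axis of open_up_1 and the x axis of cradle_floor, either way round below 0.08 rad and angle between open_up_1's own z axis and vertical below 0.05 rad) and (x of open_up_2 in the frame of cradle_floor between -0.012 and 0.012 m and y of open_up_2 in the frame of cradle_floor between -0.0465 and -0.0365 m and z of open_up_2 in the frame of cradle_floor between 0.0155 and 0.0205 m and angle between the x axis of open_up_2 and the x axis of cradle_floor, either way round below 0.08 rad and angle between open_up_2's own z axis and vertical below 0.05 rad)) or ((x of open_up_1 in the frame of cradle_floor between -0.012 and 0.012 m and y of open_up_1 in the frame of cradle_floor between -0.0465 and -0.0365 m and z of open_up_1 in the frame of cradle_floor between 0.0155 and 0.0205 m and angle between the x axis of open_up_1 and the x axis of cradle_floor, either way round below 0.08 rad and angle between open_up_1's own z axis and vertical below 0.05 rad) and (x of open_up_2 in the frame of cradle_floor between -0.012 and 0.012 m and y of open_up_2 in the frame of cradle_floor between 0.0365 and 0.0465 m and z of open_up_2 in the frame of cradle_floor between 0.0155 and 0.0205 m and angle between the x axis of open_up_2 and the x axis of cradle_floor, either way round below 0.08 rad and angle between open_up_2's own z axis and vertical below 0.05 rad))) and x of open_down in the frame of cradle_floor between -0.012 and 0.012 m and y of open_down in the frame of cradle_floor between -0.009 and 0.009 m and z of open_down in the frame of cradle_floor between 0.019 and 0.025 m and angle between the x axis of open_down and the x axis of cradle_floor, either way round below 0.08 rad and angle between open_down's own z axis and vertical below 0.05 rad); the robot touches nothing.
It fails at once if the aerosol can is shifted more than 25 mm or tipped (distance of can from where it was at the start of the episode above 0.025 m or angle between can's own z axis and vertical above 0.35 rad).
It fails at once if the small orange carton is shifted more than 25 mm or tipped (distance of carton from where it was at the start of the episode above 0.025 m or angle between carton's own z axis and vertical above 0.35 rad).
It fails at once if the round tin is shifted more than 25 mm or tipped (distance of tin from where it was at the start of the episode above 0.025 m or angle between tin's own z axis and vertical above 0.35 rad).
It also fails if it takes over 72 s, if anything falls off the work surface, if the arm or the gripper's body presses on something with over 40 N, if the wrist force passes 120 N, or if a joint passes its speed limit or range.

## Working session

There is one attempt and no reset: what is moved stays moved. The work goes in short steps, Python scripts to look and compute and a shell command to move; the robot and the scene stay as the last step left them, time stands still between calls to the robot, and variables do not carry over. Pictures are saved under pics/ and viewed, about 8 in all and at most 12, crops included, and the job is handed in when it is done.

```bash
ls; mkdir -p pics
python3 - <<'E'
from cell import monitor,capture,get_calibration,env
import cv2,numpy as np
for n in("scene","top"):
    im=capture(n);cv2.imwrite(f"pics/{n}0.png",im)
    c=get_calibration(n);print(n,c)
s=monitor.observe();print(s);print(env.hold_point_z)
E
```

```text
pics
scene {'fovy': 46.96388654970089, 'cx': 324.78926909148856, 'cy': 196.3794293289627, 'origin': array([-0.49737658,  0.50911946,  0.80586074]), 'rotation': array([[-0.45169443,  0.46940312, -0.75870472],
       [-0.89191285, -0.2581064 ,  0.37131193],
       [-0.02153156,  0.84441802,  0.5352519 ]])}
top {'fovy': 55.41733081813936, 'cx': 317.9531828777633, 'cy': 203.62930331376214, 'origin': array([0.39165773, 0.01808288, 1.24614556]), 'rotation': array([[ 0.01173918,  0.99462154, -0.1029086 ],
       [-0.99969186,  0.01392514,  0.02054916],
       [ 0.02187165,  0.10263566,  0.99447853]])}
{'clock': 0.1, 'q': array([-1.23599045e+00,  3.20245611e-01,  1.56555642e+00, -3.42223043e-05,
        1.25741937e+00, -1.99554547e-02]), 'qd': array([-1.26320539e-03, -7.74623356e-04, -4.97360957e-03,  8.15741984e-05,
        7.28603663e-04, -2.12316260e-04]), 'joint_efforts': array([-1.47700943e-03, -4.16412878e+01, -2.34706503e+01,  4.29811246e-05,
        4.88610385e-03, -4.84179608e-06]), 'position': array([ 0.19960907, -0.53878148,  0.23055645]), 'tool_rot': array([[ 9.37725746e-01,  3.47376029e-01, -5.65930443e-04],
       [ 3.47376490e-01, -9.37724501e-01,  1.52761011e-03],
       [-3.17086722e-08, -1.62907026e-03, -9.99998673e-01]]), 'force': array([-0.61157727,  0.36260955,  0.11491289]), 'wrist_torque': array([-0.00463558, -0.02382503,  0.03007004]), 'width': 0.08547253812406518}
0.0187
```

View pics/top0.png

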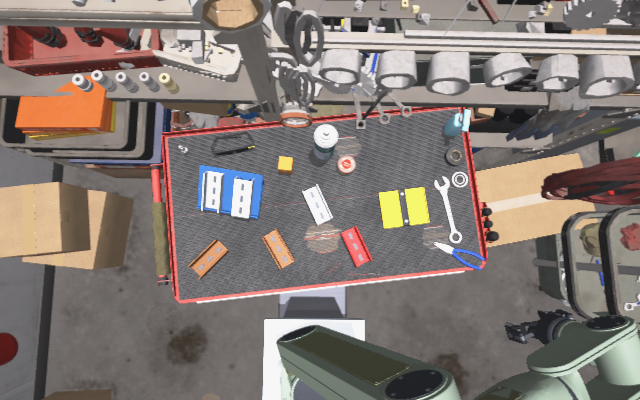

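View pics/scene0.png

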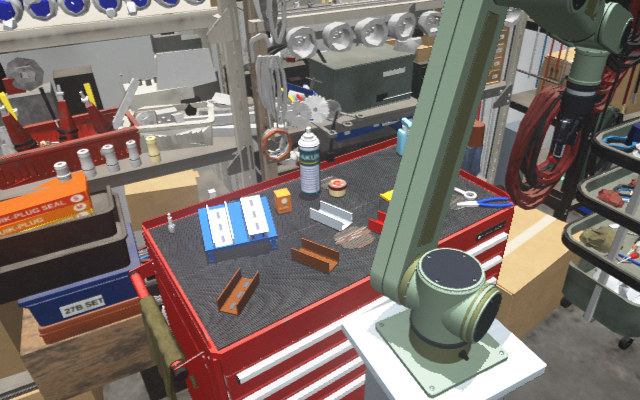

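The top view shows the rack at (231,192) with channels at (213,192) and (242,197). Cradle is at (404,208), can (325,135), carton (286,165) and tin (346,165). The open_up_2 candidates are silver (317,205), brown (278,250) and (208,258), and red (356,246). Only the silver one fits, so I'll confirm it in a crop.

```bash
cat > h.py <<'E'
import numpy as np,cv2
from cell import monitor,capture,get_calibration,env
def ray(c,u,v):
    f=200/np.tan(np.radians(c['fovy']/2))
    d=c['rotation']@np.array([(u-c['cx'])/f,-(v-c['cy'])/f,-1]);return c['origin'],d
def onz(c,u,v,z):
    o,d=ray(c,u,v);return o+d*(z-o[2])/d[2]
def proj(c,p):
    f=200/np.tan(np.radians(c['fovy']/2))
    q=c['rotation'].T@(np.asarray(p)-c['origin']);return np.array([c['cx']-f*q[0]/q[2],c['cy']+f*q[1]/q[2]])
E
python3 - <<'E'
from h import *
t=cv2.imread('pics/top0.png');s=cv2.imread('pics/scene0.png');c=get_calibration('top')
r=lambda a:cv2.resize(a,(400,280),interpolation=cv2.INTER_CUBIC)
A=r(t[157:227,185:285]);B=r(t[170:240,267:367]);C=r(s[185:255,192:292]);D=r(t[173:243,354:454])
cv2.imwrite('pics/crop.png',np.vstack([np.hstack([A,B]),np.hstack([C,D])]))
for n,u,v,z in[('silver',317,205,.02),('cradle',404,208,.011),('rackL',213,192,.08),('rackR',242,197,.08),('can',325,130,.23),('carton',286,165,.06),('tin',346,165,.037)]:print(n,onz(c,u,v,z).round(3))
hsv=cv2.cvtColor(t,cv2.COLOR_BGR2HSV)
for n,lo,hi in[('yel',(25,120,100),(35,255,255)),('blue',(100,140,90),(125,255,255))]:
    m=cv2.inRange(hsv,lo,hi);m[:,:160]=0;m[:,475:]=0;m[:150]=0;m[300:]=0
    m=cv2.morphologyEx(m,cv2.MORPH_CLOSE,np.ones((9,9)) if n=='yel' else np.ones((3,3)))
    k=max(cv2.findContours(m,0,2)[0],key=cv2.contourArea);R=cv2.minAreaRect(k);print(n,R,cv2.boxPoints(R).round(1).tolist())
    if n=='yel':
        P=np.array([onz(c,*p,.008) for p in cv2.boxPoints(R)]);print(P.round(4),P.mean(0).round(4))
E
```

```text
silver [ 0.514 -0.004  0.02 ]
cradle [ 0.509 -0.289  0.011]
rackL [0.544 0.317 0.08 ]
rackR [0.53  0.228 0.08 ]
can [ 0.7  -0.02  0.23]
carton [0.636 0.096 0.06 ]
tin [ 0.644 -0.096  0.037]
yel ((403.8384704589844, 207.2882080078125), (36.60934829711914, 46.521629333496094), 82.40535736083984) [[378.3999938964844, 192.1999969482422], [424.5, 186.10000610351562], [429.29998779296875, 222.39999389648438], [383.20001220703125, 228.5]]
[[ 0.5603 -0.2059  0.008 ]
 [ 0.5831 -0.359   0.008 ]
 [ 0.4632 -0.3729  0.008 ]
 [ 0.4412 -0.2212  0.008 ]] [ 0.512  -0.2897  0.008 ]
blue ((228.61642456054688, 191.3561553955078), (65.6474609375, 44.11692810058594), 9.246112823486328) [[192.6999969482422, 207.89999389648438], [199.8000030517578, 164.3000030517578], [264.6000061035156, 174.89999389648438], [257.5, 218.39999389648438]]
```

View pics/crop.png

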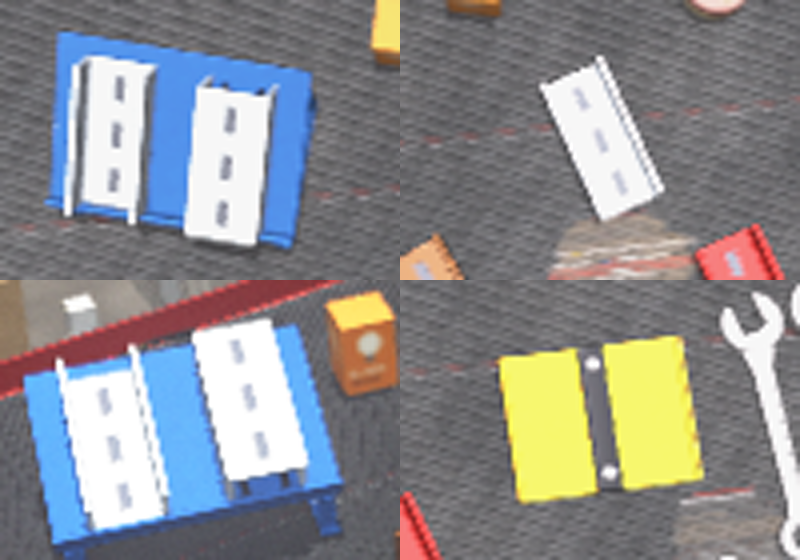

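The crop confirms the targets. The silver channel is open-up (grey, not brown or red). The rack's left channel (213,192) is open-up, with flanges rising on both sides of the slotted web. The right one (242,197) is open-down, with its web on top. Moving above the silver one.

```bash
python3 -m creep '{"offset":[[3,-2.45,0],[3,-2.45,0],[3,-2.45,0],[3,-2.45,0],[3,-2.45,0],[3,-2.45,0],[3,-2.45,0],[3,-2.45,0]],"twist":[[0,0,0],[0,0,0],[0,0,0],[0,0,0],[0,0,0],[0,0,0],[0,0,0],[0,0,0]],"gripper":[8.5,8.5,8.5,8.5,8.5,8.5,8.5,8.5]}'
python3 -m creep '{"offset":[[3,-2.45,0],[3,-2.45,0],[3,-2.45,0],[3,-2.45,0],[3,-2.45,0],[3,-2.45,0],[2,-1.6,0],[0,0,0]],"twist":[[0,0,0],[0,0,0],[0,0,0],[0,0,0],[0,0,0],[0,0,0],[0,0,0],[0,0,0]],"gripper":[8.5,8.5,8.5,8.5,8.5,8.5,8.5,8.5]}'
cat >> h.py <<'E'
def Rdown(yaw,pitch=0):
    # tool x along yaw; pitch>0: tool tilted to face a surface rising towards +x by pitch
    c,s=np.cos(yaw),np.sin(yaw);cp,sp=np.cos(pitch),np.sin(pitch)
    x=np.array([c*cp,s*cp,sp]);z=np.array([c*sp,s*sp,-cp]);return np.c_[x,np.cross(z,x),z]
def plan(p,R):
    s=monitor.observe();P=s['position'];T=s['tool_rot']
    from scipy.spatial.transform import Rotation as Q
    d=np.array(p)-P
    print('clock',round(s['clock'],2),'at',P.round(4),'w',round(s['width'],4),'F',s['force'].round(1))
    print('off now-axes cm',(T.T@d*100).round(2),'off after-turn axes',(R.T@d*100).round(2),'twist',Q.from_matrix(T.T@R).as_rotvec().round(3))
def snap(n,f):
    c=get_calibration(n);im=capture(n);cv2.imwrite(f'pics/{f}.png',im);np.save(f'pics/{f}.npy',c,allow_pickle=True);return c,im
E
python3 - <<'E'
from h import *
plan((.514,-.004,.23),Rdown(.42))
c,im=snap('wrist','w1');print(c)
E
```

```text
clock: 0.77
position: [0.3582, -0.2669, 0.2258]
tool_rot: [[0.943, 0.334, -0.005], [0.334, -0.943, 0.004], [-0.003, -0.005, -1.0]]
force: [1.4, -0.8, 0.3]
width: 0.085
clock: 1.43
position: [0.4975, -0.0278, 0.2242]
tool_rot: [[0.941, 0.34, -0.006], [0.34, -0.941, 0.007], [-0.003, -0.008, -1.0]]
force: [0.9, 0.4, -0.3]
width: 0.0849
clock 1.43 at [ 0.4975 -0.0278  0.2242] w 0.0849 F [ 0.9  0.4 -0.3]
off now-axes cm [ 2.36 -1.68 -0.57] off after-turn axes [ 2.48 -1.5  -0.58] twist [-0.008  0.003 -0.073]
{'fovy': 65.96083448221725, 'cx': 317.96434529893935, 'cy': 197.857619648569, 'origin': array([ 0.56975874, -0.0040054 ,  0.36648507]), 'rotation': array([[ 0.33987042,  0.8965213 ,  0.28414372],
       [-0.94044443,  0.32630246,  0.09534659],
       [-0.00723655, -0.29962687,  0.95402902]])}
```

View pics/w1.png

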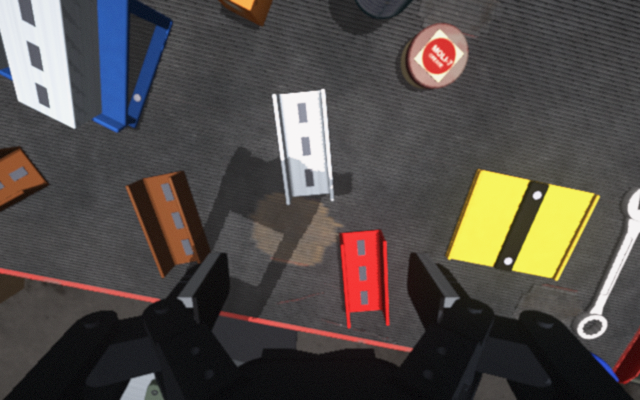

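The wrist view shows the silver channel with flange-top corners near (274,95), (325,91), (333,200) and (287,204). The cradle's corners are at (478,170), (599,195), (558,279) and (449,262), with rib screws at (537,196) and (508,261).

Run:
```python
from h import *
c=np.load('pics/w1.npy',allow_pickle=True).item();im=cv2.imread('pics/w1.png')
C=np.array([onz(c,*p,.036) for p in[(274,95),(325,91),(333,200),(287,204)]])[:,:2]
print('eye',C.round(4),C.mean(0))
ax=(C[0]+C[1]-C[2]-C[3])/2;print('len',np.linalg.norm(ax),'wid',np.linalg.norm(C[1]-C[0]),'yaw',np.arctan2(ax[1],ax[0]))
print('web ctr slot',onz(c,305.5,146,.004))
g=im.max(2).astype(int);hsv=cv2.cvtColor(im,cv2.COLOR_BGR2HSV)
m=((hsv[...,1]<40)&(g>110)).astype(np.uint8);m[:80]=0;m[212:]=0;m[:,:265]=0;m[:,342:]=0
k=max(cv2.findContours(m,0,2)[0],key=cv2.contourArea);print('mask',cv2.minAreaRect(k),cv2.boundingRect(k))
m=cv2.inRange(hsv,(24,120,80),(36,255,255));m=cv2.morphologyEx(m,cv2.MORPH_CLOSE,np.ones((25,25)));
k=max(cv2.findContours(m,0,2)[0],key=cv2.contourArea);q=cv2.approxPolyDP(cv2.convexHull(k),8,True)[:,0];print(q.tolist())
P=np.array([onz(c,*p,.008) for p in q])[:,:2];print('cradle',P.round(4),P.mean(0))
a,b=[onz(c,*p,.012) for p in((537,196),(508,261))];print('rib',(a+b)/2,np.arctan2(*(a-b)[[1,0]]))
```

```text
eye [[ 0.5593  0.0424]
 [ 0.5805 -0.0052]
 [ 0.4747 -0.0538]
 [ 0.4525 -0.0066]] [ 0.51675367 -0.00579561]
len 0.11694192112627445 wid 0.05204361549033642 yaw 0.43035423823955243
web ctr slot [ 0.51667849 -0.00487549  0.004     ]
mask ((308.2489929199219, 146.79177856445312), (113.50801086425781, 47.261512756347656), 83.21102905273438) (279, 88, 56, 114)
[[481, 171], [599, 196], [557, 280], [448, 259]]
cradle [[ 0.5602 -0.2096]
 [ 0.5814 -0.3582]
 [ 0.464  -0.3755]
 [ 0.4425 -0.2264]] [ 0.51202924 -0.29243134]
rib [ 0.51187388 -0.29111176  0.012     ] 0.13761628884795513
```

```bash
python3 -m creep '{"offset":[[1,-0.9,2],[1.2,-0.8,3],[0,0,3],[0,0,3],[0,0,3],[0,0,1],[0,0,0]],"twist":[[-0.008,0.003,-0.045],[0,0,-0.04],[0,0,0],[0,0,0],[0,0,0],[0,0,0],[0,0,0]],"gripper":[8.5,8.5,8.5,8.5,8.5,8.5,8.5]}'
python3 - <<'E'
from h import *
plan((.5167,-.0055,.011),Rdown(.43))
E
```

```text
clock: 2.07
position: [0.509, -0.011, 0.0697]
tool_rot: [[0.908, 0.42, 0.001], [0.42, -0.908, -0.005], [-0.002, 0.005, -1.0]]
force: [0.1, -0.5, -0.1]
width: 0.0847
clock 2.07 at [ 0.509  -0.011   0.0697] w 0.0847 F [ 0.1 -0.5 -0.1]
off now-axes cm [ 0.94 -0.21  5.87] off after-turn axes [ 0.93 -0.18  5.87] twist [0.005 0.002 0.003]
```

```bash
python3 -m creep '{"offset":[[0.9,-0.2,2],[0.1,0,2],[0,0,1.5],[0,0,0.4],[0,0,0],[0,0,0],[0,0,0],[0,0,0],[0,0,0],[0,0,0]],"twist":[[0.005,0,0],[0,0,0],[0,0,0],[0,0,0],[0,0,0],[0,0,0],[0,0,0],[0,0,0],[0,0,0],[0,0,0]],"gripper":[8.5,8.5,8.5,8.5,4.8,4.8,4.8,4.8,4.8,4.8]}'
python3 - <<'E'
from h import *
plan((.5167,-.0055,.2),Rdown(.13))
E
```

```text
clock: 2.9
position: [0.5191, -0.0114, 0.0164]
tool_rot: [[0.911, 0.413, 0.007], [0.413, -0.911, -0.003], [0.006, 0.005, -1.0]]
force: [0.1, -0.1, -0.7]
width: 0.0531
clock 2.9 at [ 0.5191 -0.0114  0.0164] w 0.0531 F [ 0.1 -0.1 -0.7]
off now-axes cm [  0.12  -0.54 -18.37] off after-turn axes [ -0.17  -0.62 -18.36] twist [ 0.005 -0.006  0.296]
```

```bash
python3 -m creep '{"offset":[[0,0,-2.5],[0,0,-2.5],[0,0,-2.5],[0,0,-1],[-0.5,3.7,0],[-0.5,3.7,0],[-0.5,3.7,0],[-0.5,3.7,0],[-0.5,3.7,0],[-0.5,3.7,0],[-0.5,3.7,0],[0,0,0]],"twist":[[0,0,0],[0.005,-0.006,0.1],[0,0,0.1],[0,0,0.08],[0,0,0],[0,0,0],[0,0,0],[0,0,0],[0,0,0],[0,0,0],[0,0,0],[0,0,0]],"gripper":[4.8,4.8,4.8,4.8,4.8,4.8,4.8,4.8,4.8,4.8,4.8,4.8]}'
python3 - <<'E'
from h import *
plan((.518,-.333,.08),Rdown(.138))
snap('wrist','w2')
E
```

```text
clock: 3.9
position: [0.5196, -0.2818, 0.1082]
tool_rot: [[0.99, 0.142, 0.005], [0.142, -0.99, -0.004], [0.004, 0.005, -1.0]]
force: [0.3, 0.0, -1.5]
width: 0.0528
clock 3.9 at [ 0.5196 -0.2818  0.1082] w 0.0528 F [ 0.3  0.  -1.5]
off now-axes cm [-0.9   5.03  2.85] off after-turn axes [-0.87  5.05  2.82] twist [ 0.005 -0.004  0.005]
```

View pics/w2.png

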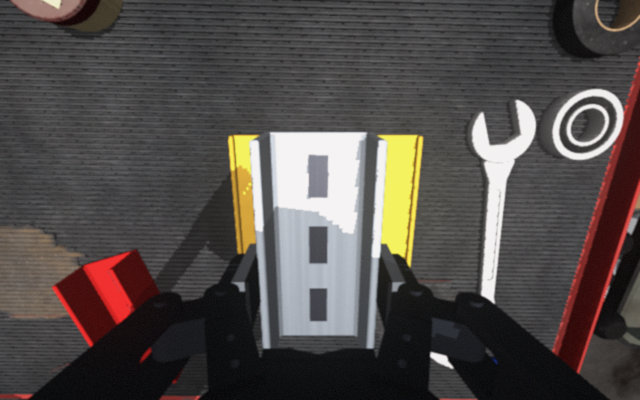

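The channel is held straight. The cradle's far corners are at (229,135) and (422,134). The channel's far flange tops are at (251,136) and (385,137).

Run:
```python
from h import *
c=np.load('pics/w2.npy',allow_pickle=True).item()
a,b=[onz(c,*p,.010) for p in((229,135),(422,134))]
print(a,b,np.linalg.norm(a-b)); e=a-b;yaw=np.arctan2(-e[0],e[1]);m=(a+b)/2
print('yaw',yaw,'centre',m-.06*np.array([np.cos(yaw),np.sin(yaw),0]))
a,b=[onz(c,*p,.128) for p in((251,136),(385,137))];print('chan',a,b,np.linalg.norm(a-b))
m=(a+b)/2;yaw=.138;print('chan centre',m-.06*np.array([np.cos(yaw),np.sin(yaw),0]))
```

```text
[ 0.56174124 -0.20841159  0.01      ] [ 0.58352957 -0.35532894  0.01      ] 0.1485242023889287
yaw 0.14723019767640866 centre [ 0.51328453 -0.29067219  0.01      ]
chan [ 0.57846116 -0.24781149  0.128     ] [ 0.58554252 -0.30004874  0.128     ] 0.052715038921284776
chan centre [ 0.52257225 -0.28218386  0.128     ]
```

```bash
python3 -m creep '{"offset":[[-0.4,2.2,0],[-0.4,2.2,1],[-0.2,0.6,2],[0,0,1.5],[0,0,0],[0,0,0]],"twist":[[0.005,-0.004,0],[0,0,0],[0,0,0],[0,0,0],[0,0,0],[0,0,0]],"gripper":[4.8,4.8,4.8,4.8,4.8,4.8]}'
python3 - <<'E'
from h import *
plan((.5166,-.332,.022),Rdown(.142))
E
```

```text
clock: 4.45
position: [0.5154, -0.3275, 0.0618]
tool_rot: [[0.99, 0.143, -0.003], [0.143, -0.99, 0.006], [-0.002, -0.007, -1.0]]
force: [-0.0, 0.0, -2.0]
width: 0.0527
clock 4.45 at [ 0.5154 -0.3275  0.0618] w 0.0527 F [-0.  0. -2.]
off now-axes cm [0.06 0.49 3.97] off after-turn axes [0.05 0.46 3.98] twist [-0.007  0.002  0.001]
```

```bash
python3 -m creep '{"offset":[[0.05,0.45,0],[0,0,0],[0,0,1.5],[0,0,1.3],[0,0,0.4],[0,0,0]],"twist":[[-0.007,0.002,0],[0,0,0],[0,0,0],[0,0,0],[0,0,0],[0,0,0]],"gripper":[4.8,4.8,4.8,4.8,4.8,4.8]}'
python3 - <<'E'
from h import *
plan((.5166,-.332,.022),Rdown(.142))
E
```

```text
clock: 4.95
position: [0.5203, -0.3302, 0.0348]
tool_rot: [[0.989, 0.147, 0.008], [0.147, -0.989, -0.005], [0.007, 0.007, -1.0]]
force: [0.2, -0.3, -1.1]
width: 0.0527
clock 4.95 at [ 0.5203 -0.3302  0.0348] w 0.0527 F [ 0.2 -0.3 -1.1]
off now-axes cm [-0.41  0.11  1.28] off after-turn axes [-0.4   0.12  1.28] twist [ 0.006 -0.007  0.006]
```

```bash
python3 -m creep '{"offset":[[-0.4,0.1,0.4],[0,0,0.3],[0,0,0.3],[0,0,0.2],[0,0,0]],"twist":[[0.006,-0.007,0],[0,0,0],[0,0,0],[0,0,0],[0,0,0]],"gripper":[4.8,4.8,4.8,4.8,4.8]}'
python3 - <<'E'
from h import *
plan((.5166,-.332,.0214),Rdown(.142))
E
```

```text
clock: 5.37
position: [0.5179, -0.3325, 0.025]
tool_rot: [[0.989, 0.148, 0.003], [0.148, -0.989, -0.003], [0.003, 0.003, -1.0]]
force: [-0.0, 0.1, -2.0]
width: 0.0526
clock 5.37 at [ 0.5179 -0.3325  0.025 ] w 0.0526 F [-0.   0.1 -2. ]
off now-axes cm [-0.12 -0.07  0.36] off after-turn axes [-0.12 -0.07  0.36] twist [ 0.003 -0.003  0.007]
```

Within tolerance. I'll lower the last bit, release and lift.

```bash
python3 -m creep '{"offset":[[-0.1,-0.05,0.3],[0,0,0.1],[0,0,0.1],[0,0,0]],"twist":[[0,0,0.005],[0,0,0],[0,0,0],[0,0,0]],"gripper":[4.8,4.8,4.8,4.8]}'
python3 -m creep '{"offset":[[0,0,0],[0,0,0],[0,0,0],[0,0,-0.5],[0,0,-2.5],[0,0,-3],[0,0,-3],[0,0,-3],[0,0,-3],[0,0,-2.5],[0,0,0]],"twist":[[0,0,0],[0,0,0],[0,0,0],[0,0,0],[0,0,0],[0,0,0],[0,0,0],[0,0,0],[0,0,0],[0,0,0],[0,0,0]],"gripper":[6.6,6.6,6.6,6.6,6.6,6.6,6.6,8.5,8.5,8.5,8.5]}'
python3 - <<'E'
from h import *
plan((.56,.29,.25),Rdown(-.15))
c,im=snap('wrist','w3')
t,_=snap('top','t3')
E
```

```text
clock: 5.7
position: [0.5169, -0.3324, 0.0198]
tool_rot: [[0.99, 0.142, 0.004], [0.142, -0.99, -0.003], [0.004, 0.004, -1.0]]
force: [0.4, -0.6, -1.9]
width: 0.0527
clock: 6.62
position: [0.5164, -0.3319, 0.2061]
tool_rot: [[0.99, 0.142, 0.005], [0.142, -0.99, -0.004], [0.005, 0.005, -1.0]]
force: [0.7, -0.4, 0.8]
width: 0.085
clock 6.62 at [ 0.5164 -0.3319  0.2061] w 0.085 F [ 0.7 -0.4  0.8]
off now-axes cm [ 13.2  -60.91  -4.61] off after-turn axes [ -4.98 -62.14  -4.39] twist [ 0.004 -0.005  0.293]
```

View pics/w3.png

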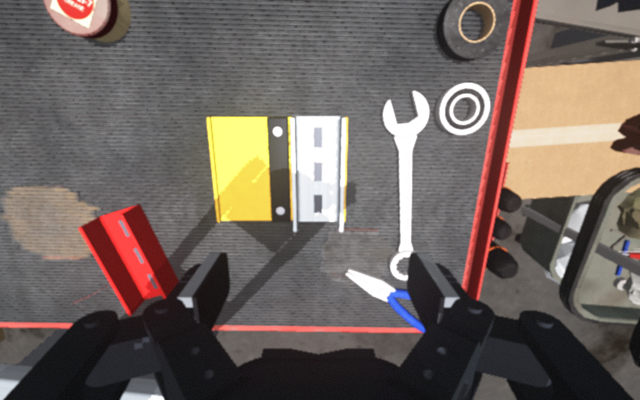

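```bash
python3 -m creep '{"offset":[[0,0,-2.5],[0,0,-2.5],[0,0,-2.5],[-1,-3.65,-1],[-1,-3.65,0],[-1,-3.65,0],[-1,-3.65,0],[-1,-3.65,0],[-1,-3.65,0],[-1,-3.65,0],[-1,-3.65,0],[-1,-3.65,0]],"twist":[[0.004,-0.005,0.1],[0,0,0.1],[0,0,0.1],[0,0,0],[0,0,0],[0,0,0],[0,0,0],[0,0,0],[0,0,0],[0,0,0],[0,0,0],[0,0,0]],"gripper":[8.5,8.5,8.5,8.5,8.5,8.5,8.5,8.5,8.5,8.5,8.5,8.5]}'
python3 -m creep '{"offset":[[-1,-3.65,0],[-1,-3.65,0],[-1,-3.65,0],[-1,-3.65,0],[-1,-3.65,0],[-1,-3.65,0],[0,0,0]],"twist":[[0,0,0],[0,0,0],[0,0,0],[0,0,0],[0,0,0],[0,0,0],[0,0,0]],"gripper":[8.5,8.5,8.5,8.5,8.5,8.5,8.5]}'
python3 - <<'E'
from h import *
c=np.load('pics/w3.npy',allow_pickle=True).item()
a,b=[onz(c,*p,.041) for p in((295,231),(341,232))];m=(a+b)/2;print('ch near end',m,np.linalg.norm(a-b),'centre',m[:2]+.06*np.array([.99,.1415]),'ideal',(.5186,-.3321))
plan((.45,.27,.3),Rdown(-.155))
snap('wrist','w4')
E
```

```text
clock: 7.72
position: [0.4745, 0.0173, 0.2745]
tool_rot: [[0.982, -0.186, -0.042], [-0.185, -0.983, 0.017], [-0.044, -0.009, -0.999]]
force: [0.4, 0.3, -0.3]
width: 0.0849
clock: 8.3
position: [0.4466, 0.2587, 0.2676]
tool_rot: [[0.981, -0.181, -0.063], [-0.18, -0.984, 0.012], [-0.064, -0.001, -0.998]]
force: [0.5, 0.2, 0.0]
width: 0.085
ch near end [ 0.46039678 -0.34205218  0.041     ] 0.04973470532855759 centre [ 0.51979678 -0.33356218] ideal (0.5186, -0.3321)
clock 8.3 at [0.4466 0.2587 0.2676] w 0.085 F [0.5 0.2 0. ]
off now-axes cm [-0.08 -1.18 -3.24] off after-turn axes [ 0.16 -1.17 -3.24] twist [-0.002  0.064 -0.027]
```

View pics/w4.png

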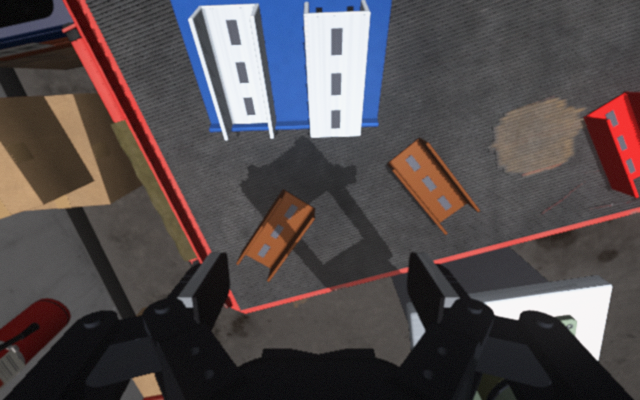

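Open-up channel on the left lane: flange-top ends near (225,139), (272,137), far (193,8), (259,5). Open-down on the right lane: near corners (309,137), (361,135), far (307,13), (367,15). The lip's ends are at (211,130) and (378,124).

Run:
```python
from h import *
c=np.load('pics/w4.npy',allow_pickle=True).item()
def pr(n,near,far):
    A=[onz(c,*p,.0687) for p in near];B=[onz(c,*p,.1208) for p in far]
    print(n,'w',np.linalg.norm(A[0]-A[1]),np.linalg.norm(B[0]-B[1]))
    a=sum(A)/2;b=sum(B)/2;d=b-a;print(' near',a.round(4),'far',b.round(4),'len',np.linalg.norm(d),'yaw',np.arctan2(d[1],d[0]),'pitch',np.arcsin(d[2]/np.linalg.norm(d)),'topctr',(a+b)/2)
pr('up',[(225,139),(272,137)],[(193,8),(259,5)])
pr('down',[(309,137),(361,135)],[(307,13),(367,15)])
a,b=[onz(c,*p,.0415) for p in((211,130),(378,124))];e=a-b;print('lip',a,b,np.linalg.norm(e),'yaw',np.arctan2(-e[0],e[1]))
```

```text
up w 0.05131480953186527 0.052901603612984766
 near [0.4859 0.3272 0.0687] far [0.5973 0.3046 0.1208] len 0.1250302601720115 yaw -0.2006505475085734 pitch 0.42981113689583345 topctr [0.54159105 0.31591118 0.09475   ]
down w 0.05639717139819983 0.04826713823256451
 near [0.471  0.2344 0.0687] far [0.5761 0.2183 0.1208] len 0.11838653779768331 yaw -0.15229502337420905 pitch 0.45569201848925994 topctr [0.52358764 0.22634069 0.09475   ]
lip [0.49920297 0.37461078 0.0415    ] [0.47090307 0.18260207 0.0415    ] 0.1940830469168261 yaw -0.14633510112074163
```

Run:
```python
from h import *
R=Rdown(-.16,.45);print(R.round(3))
plan((.501,.323,.185),R)
```

```text
[[ 0.889 -0.159  0.429]
 [-0.143 -0.987 -0.069]
 [ 0.435 -0.    -0.9  ]]
clock 8.35 at [0.4465 0.2559 0.2672] w 0.085 F [-0.6 -1.4 -1.2]
off now-axes cm [ 4.67 -7.61  7.91] off after-turn axes [ 0.31 -7.49  9.27] twist [ 0.007  0.515 -0.022]
```

```bash
python3 -m creep '{"offset":[[0,-1.5,0],[0,-1.5,0],[0,-1.5,0],[0,-1.5,0],[0.2,-1.5,0],[0,0,2.5],[0,0,2.5],[0,0,2.5],[0,0,0]],"twist":[[0,0.11,0],[0,0.11,0],[0,0.11,0],[0,0.11,0],[0,0.075,-0.02],[0,0,0],[0,0,0],[0,0,0],[0,0,0]],"gripper":[8.5,8.5,8.5,8.5,8.5,8.5,8.5,8.5,8.5]}'
python3 - <<'E'
from h import *
plan((.5524,.3144,.075),Rdown(-.16,.45))
snap('wrist','w5')
E
```

```text
clock: 9.1
position: [0.5161, 0.2922, 0.2022]
tool_rot: [[0.913, -0.103, 0.396], [-0.088, -0.995, -0.055], [0.399, 0.016, -0.917]]
force: [-0.4, -0.7, -0.7]
width: 0.085
clock 9.1 at [0.5161 0.2922 0.2022] w 0.085 F [-0.4 -0.7 -0.7]
off now-axes cm [-1.96 -2.78 12.98] off after-turn axes [-2.62 -2.77 12.86] twist [-0.009  0.039  0.058]
```

View pics/w5.png

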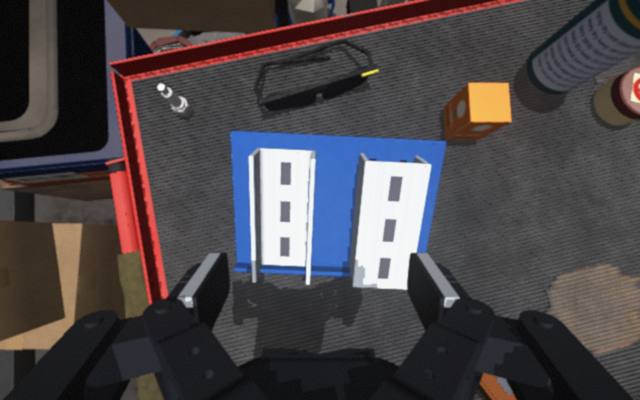

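Clear, square-on view of the rack. Open-up flange tops are at far (254,150), (312,152) and near (255,283), (308,284). Open-down corners are at (363,161), (430,164), (354,287) and (407,290).

Run:
```python
from h import *
c=np.load('pics/w5.npy',allow_pickle=True).item()
def pr(n,near,far):
    A=[onz(c,*p,.0687) for p in near];B=[onz(c,*p,.1208) for p in far]
    print(n,'w',np.linalg.norm(A[0]-A[1]),np.linalg.norm(B[0]-B[1]))
    a=sum(A)/2;b=sum(B)/2;d=b-a;print(' near',a.round(4),'far',b.round(4),'len',np.linalg.norm(d),'yaw',np.arctan2(d[1],d[0]),'pitch',np.arcsin(d[2]/np.linalg.norm(d)),'topctr',(a+b)/2)
pr('up',[(255,283),(308,284)],[(254,150),(312,152)])
pr('down',[(354,287),(407,290)],[(363,161),(430,164)])
a,b=[onz(c,*p,.0924) for p in((231,131),(446,141))];e=a-b;print('topedge',a,b,np.linalg.norm(e),'yaw',np.arctan2(-e[0],e[1]))
```

```text
up w 0.04926008738448769 0.046524601974137755
 near [0.4845 0.3263 0.0687] far [0.5957 0.3098 0.1208] len 0.12389708503699318 yaw -0.14763535659154256 pitch 0.43400768885564595 topctr [0.54008244 0.31802269 0.09475   ]
down w 0.04968532434491521 0.05411686062333295
 near [0.4702 0.2349 0.0687] far [0.5773 0.2199 0.1208] len 0.12001057498243568 yaw -0.13950440825385124 pitch 0.4490705315398073 topctr [0.52373547 0.22742    0.09475   ]
topedge [0.62646228 0.35668119 0.0924    ] [0.59818487 0.16389095 0.0924    ] 0.19485298863680678 yaw -0.14563605483095987
```

```bash
python3 -m creep '{"offset":[[-1,-1.4,1.5],[-1.3,-1.4,1.5],[0,0,2],[0,0,1],[0,0,0]],"twist":[[-0.009,0.02,0.022],[0,0.02,0.022],[0,0,0],[0,0,0],[0,0,0]],"gripper":[8.5,8.5,8.5,8.5,8.5]}'
python3 - <<'E'
from h import *
plan((.5495,.3166,.075),Rdown(-.146,.45))
E
```

```text
clock: 9.57
position: [0.5452, 0.3016, 0.1577]
tool_rot: [[0.913, -0.104, 0.394], [-0.103, -0.994, -0.023], [0.394, -0.019, -0.919]]
force: [0.1, -1.3, 0.4]
width: 0.085
clock 9.57 at [0.5452 0.3016 0.1577] w 0.085 F [ 0.1 -1.3  0.4]
off now-axes cm [-3.03 -1.38  7.73] off after-turn axes [-3.41 -1.55  7.53] twist [-0.035  0.045  0.03 ]
```

```bash
python3 -m creep '{"offset":[[-1.7,-0.8,0],[-1.7,-0.8,0],[0,0,0],[0,0,0]],"twist":[[-0.018,0.023,0.015],[-0.018,0.023,0.015],[0,0,0],[0,0,0]],"gripper":[8.5,8.5,8.5,8.5]}'
python3 - <<'E'
from h import *
plan((.5495,.3166,.075),Rdown(-.146,.45))
E
```

```text
clock: 9.9
position: [0.5345, 0.3036, 0.1636]
tool_rot: [[0.916, -0.102, 0.388], [-0.102, -0.995, -0.022], [0.389, -0.019, -0.921]]
force: [-0.7, -0.3, -0.3]
width: 0.0852
clock 9.9 at [0.5345 0.3036 0.1636] w 0.0852 F [-0.7 -0.3 -0.3]
off now-axes cm [-2.2  -1.27  8.71] off after-turn axes [-2.69 -1.5   8.54] twist [-0.036  0.051  0.032]
```

Run:
```python
from h import *
s=monitor.observe();print(s['q'].round(3),s['qd'].round(3))
```

```text
[ 0.625  0.307  1.839 -0.382  0.716  2.557] [ 0.014 -0.023 -0.004  0.006  0.01  -0.001]
```

J6 is at its +2.56 limit, so I'll back off and take the grasp with a half turn the other way (same grasp, j6 near −0.6).

```bash
python3 -m creep '{"offset":[[0,0,-2],[0,0,-2],[0,0,-1],[0,0,0],[0,0,0],[0,0,0],[0,0,0],[0,0,0],[0,0,0],[0,0,0],[0,0,0],[0,0,0]],"twist":[[0,0,-0.12],[0,0,-0.12],[0,0,-0.12],[0,0,-0.12],[0,0,-0.12],[0,0,-0.12],[0,0,-0.12],[0,0,-0.12],[0,0,-0.12],[0,0,-0.12],[0,0,-0.12],[0,0,-0.12]],"gripper":[8.5,8.5,8.5,8.5,8.5,8.5,8.5,8.5,8.5,8.5,8.5,8.5]}'
python3 -m creep '{"offset":[[0,0,0],[0,0,0],[0,0,0],[0,0,0],[0,0,0],[0,0,0],[0,0,0],[0,0,0],[0,0,0],[0,0,0],[0,0,0],[0,0,0]],"twist":[[0,0,-0.12],[0,0,-0.12],[0,0,-0.12],[0,0,-0.12],[0,0,-0.12],[0,0,-0.12],[0,0,-0.12],[0,0,-0.12],[0,0,-0.12],[0,0,-0.12],[0,0,-0.12],[0,0,-0.12]],"gripper":[8.5,8.5,8.5,8.5,8.5,8.5,8.5,8.5,8.5,8.5,8.5,8.5]}'
python3 - <<'E'
from h import *
plan((.5495-.039,.3166+.006,.075+.081),Rdown(-.146+np.pi,-.45));print(monitor.observe()['q'].round(2))
E
```

```text
clock: 10.9
position: [0.5122, 0.3085, 0.2238]
tool_rot: [[0.162, 0.901, 0.402], [0.985, -0.173, -0.009], [0.061, 0.397, -0.916]]
force: [0.6, 0.3, -0.1]
width: 0.0853
clock: 11.9
position: [0.51, 0.3115, 0.2349]
tool_rot: [[-0.884, 0.219, 0.414], [0.242, 0.97, 0.002], [-0.401, 0.102, -0.91]]
force: [0.2, -0.0, -0.1]
width: 0.0852
clock 11.9 at [0.51   0.3115 0.2349] w 0.0852 F [ 0.2 -0.  -0.1]
off now-axes cm [3.39 0.28 7.21] off after-turn axes [3.53 1.11 7.06] twist [ 0.061 -0.031 -0.112]
[ 0.66  0.2   1.79 -0.35  0.83 -0.47]
```

```bash
python3 -m creep '{"offset":[[1,0.3,1],[1,0.3,2],[0.8,0.3,2],[0.7,0.2,2],[0,0,0],[0,0,0]],"twist":[[0.04,-0.015,-0.07],[0.02,-0.015,-0.04],[0,0,0],[0,0,0],[0,0,0],[0,0,0]],"gripper":[8.5,8.5,8.5,8.5,8.5,8.5]}'
python3 - <<'E'
from h import *
plan((.5495,.3166,.075),Rdown(-.146+np.pi,-.45))
E
```

```text
clock: 12.4
position: [0.5117, 0.3286, 0.1631]
tool_rot: [[-0.887, 0.136, 0.441], [0.125, 0.991, -0.055], [-0.444, 0.006, -0.896]]
force: [0.4, 0.4, 0.5]
width: 0.0847
clock 12.4 at [0.5117 0.3286 0.1631] w 0.0847 F [0.4 0.4 0.5]
off now-axes cm [ 0.41 -0.73  9.62] off after-turn axes [ 0.31 -0.64  9.63] twist [0.01  0.011 0.006]
```

```bash
python3 -m creep '{"offset":[[0.3,-0.7,1],[0,0,2],[0,0,2],[0,0,0.5],[0,0,0]],"twist":[[0.01,0.01,0.006],[0,0,0],[0,0,0],[0,0,0],[0,0,0]],"gripper":[8.5,8.5,8.5,8.5,8.5]}'
python3 - <<'E'
from h import *
plan((.5495,.3166,.075),Rdown(-.146+np.pi,-.45))
E
```

```text
clock: 12.82
position: [0.5351, 0.3188, 0.1176]
tool_rot: [[-0.887, 0.148, 0.438], [0.136, 0.989, -0.058], [-0.442, 0.008, -0.897]]
force: [-0.7, -0.4, 0.7]
width: 0.0851
clock 12.82 at [0.5351 0.3188 0.1176] w 0.0851 F [-0.7 -0.4  0.7]
off now-axes cm [ 0.57 -0.04  4.46] off after-turn axes [ 0.54 -0.01  4.47] twist [ 0.006  0.007 -0.005]
```

```bash
python3 -m creep '{"offset":[[0.5,0,1.5],[0,0,1.5],[0,0,1.3],[0,0,0.4],[0,0,0],[0,0,0],[0,0,0],[0,0,0],[0,0,0],[0,0,0]],"twist":[[0.006,0.007,0],[0,0,0],[0,0,0],[0,0,0],[0,0,0],[0,0,0],[0,0,0],[0,0,0],[0,0,0],[0,0,0]],"gripper":[8.5,8.5,8.5,8.5,8.5,4.8,4.8,4.8,4.8,4.8]}'
python3 - <<'E'
from h import *
plan((.5495,.3166,.075),Rdown(-.146+np.pi,-.45))
E
```

```text
clock: 13.65
position: [0.5531, 0.3178, 0.0757]
tool_rot: [[-0.887, 0.152, 0.436], [0.14, 0.988, -0.06], [-0.439, 0.008, -0.898]]
force: [-0.7, 0.1, -2.1]
width: 0.0527
clock 13.65 at [0.5531 0.3178 0.0757] w 0.0527 F [-0.7  0.1 -2.1]
off now-axes cm [ 0.33 -0.18 -0.09] off after-turn axes [ 0.34 -0.18 -0.08] twist [ 0.004  0.005 -0.01 ]
```

```bash
python3 -m creep '{"offset":[[0,0,-1.5],[0,0,-2.5],[0,0,-3],[0,0,-3],[0,0,-1],[0,0,0],[0,0,0],[0,0,0],[0,0,0],[0,0,0]],"twist":[[0,0,0],[0,0,0],[0,0,0],[0,0,0],[0,0.1,0],[0,0.11,0],[0,0.11,0],[0,0.11,0],[0,0.02,0],[0,0,0]],"gripper":[4.8,4.8,4.8,4.8,4.8,4.8,4.8,4.8,4.8,4.8]}'
python3 - <<'E'
from h import *
plan((.510,-.2494,.15),Rdown(.142+np.pi))
E
```

```text
clock: 14.48
position: [0.4982, 0.3253, 0.1793]
tool_rot: [[-0.99, 0.143, -0.016], [0.143, 0.99, 0.011], [0.017, 0.009, -1.0]]
force: [0.1, -0.2, -1.9]
width: 0.053
clock 14.48 at [0.4982 0.3253 0.1793] w 0.053 F [ 0.1 -0.2 -1.9]
off now-axes cm [ -9.44 -56.73   2.25] off after-turn axes [  6.97 -57.06   2.93] twist [ 0.011 -0.016 -0.286]
```

```bash
python3 -m creep '{"offset":[[0,-2,0],[0,-2,0],[0,-2,0],[0.45,-3.5,0],[0.45,-3.5,0],[0.45,-3.5,0],[0.45,-3.5,0],[0.45,-3.5,0],[0.45,-3.5,0],[0.45,-3.5,0],[0.45,-3.5,0],[0.45,-3.5,0]],"twist":[[0.01,-0.016,-0.1],[0,0,-0.1],[0,0,-0.09],[0,0,0],[0,0,0],[0,0,0],[0,0,0],[0,0,0],[0,0,0],[0,0,0],[0,0,0],[0,0,0]],"gripper":[4.8,4.8,4.8,4.8,4.8,4.8,4.8,4.8,4.8,4.8,4.8,4.8]}'
python3 -m creep '{"offset":[[0.45,-3.5,0],[0.45,-3.5,0],[0.45,-3.5,0],[0.45,-3,0],[0,0,0]],"twist":[[0,0,0],[0,0,0],[0,0,0],[0,0,0],[0,0,0]],"gripper":[4.8,4.8,4.8,4.8,4.8]}'
python3 - <<'E'
from h import *
plan((.510,-.2494,.08),Rdown(.142+np.pi));print(monitor.observe()['q'].round(2))
E
```

```text
clock: 15.48
position: [0.4947, -0.0592, 0.1745]
tool_rot: [[-0.983, -0.181, 0.008], [-0.181, 0.983, -0.018], [-0.005, -0.02, -1.0]]
force: [1.1, 0.3, -2.1]
width: 0.0528
clock: 15.9
position: [0.4956, -0.2038, 0.1754]
tool_rot: [[-0.984, -0.181, 0.008], [-0.181, 0.983, -0.031], [-0.003, -0.032, -0.999]]
force: [1.2, 0.9, -2.4]
width: 0.053
clock 15.9 at [ 0.4956 -0.2038  0.1754] w 0.053 F [ 1.2  0.9 -2.4]
off now-axes cm [-0.57 -4.44  9.68] off after-turn axes [-0.78 -4.72  9.54] twist [-0.032  0.003  0.04 ]
[-0.4   0.29  1.75 -0.03  1.08 -2.14]
```

```bash
python3 -m creep '{"offset":[[-0.4,-2.4,2],[-0.4,-2.3,2.5],[0,0,2.5],[0,0,1],[0,0,0],[0,0,0]],"twist":[[-0.032,0.003,0.04],[0,0,0],[0,0,0],[0,0,0],[0,0,0],[0,0,0]],"gripper":[4.8,4.8,4.8,4.8,4.8,4.8]}'
python3 - <<'E'
from h import *
plan((.510,-.2494,.022),Rdown(.142+np.pi))
snap('wrist','w6');snap('scene','s6')
E
```

```text
clock: 16.4
position: [0.5081, -0.2472, 0.0923]
tool_rot: [[-0.99, -0.14, -0.0], [-0.14, 0.99, -0.006], [0.001, -0.006, -1.0]]
force: [0.1, -0.4, -1.9]
width: 0.053
clock 16.4 at [ 0.5081 -0.2472  0.0923] w 0.053 F [ 0.1 -0.4 -1.9]
off now-axes cm [-0.17 -0.21  7.03] off after-turn axes [-0.16 -0.25  7.03] twist [-0.006 -0.001 -0.001]
```

View pics/w6.png

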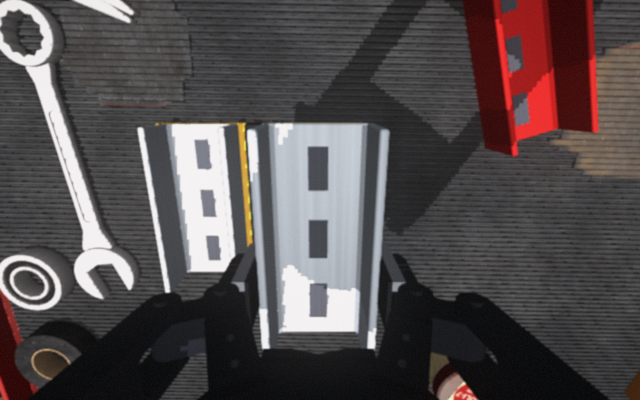

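The held channel is straight, with its robot-side flange tops at (249,126) and (388,126). The seated channel's are at (139,128) and (238,124).

Run:
```python
from h import *
c=np.load('pics/w6.npy',allow_pickle=True).item()
u=np.array([np.cos(.142),np.sin(.142),0])
for z in(.108,.113,.118):
    a,b=[onz(c,*p,z) for p in((249,126),(388,126))];print(z,np.linalg.norm(a-b),'centre',(a+b)/2+.06*u)
a,b=[onz(c,*p,.041) for p in((139,128),(246,124))];print('seated',np.linalg.norm(a-b),'centre',(a+b)/2+.06*u)
print('tcp',monitor.observe()['position'])
```

```text
0.108 0.055858676495763544 centre [ 0.50179374 -0.24876821  0.108     ]
0.113 0.053656942216316714 centre [ 0.50143699 -0.2487915   0.113     ]
0.118 0.05145520793686982 centre [ 0.50108024 -0.2488148   0.118     ]
seated 0.06640223097343333 centre [ 0.51750749 -0.32530701  0.041     ]
tcp [ 0.50873573 -0.24734321  0.09334944]
```

```bash
python3 -m creep '{"offset":[[-0.35,-0.2,1.5],[0,0,2],[0,0,1.5],[0,0,0.6],[0,0,0]],"twist":[[-0.006,0,0],[0,0,0],[0,0,0],[0,0,0],[0,0,0]],"gripper":[4.8,4.8,4.8,4.8,4.8]}'
python3 - <<'E'
from h import *
plan((.5122,-.249,.021),Rdown(.142+np.pi))
E
```

```text
clock: 16.92
position: [0.5174, -0.2488, 0.0388]
tool_rot: [[-0.99, -0.144, 0.013], [-0.144, 0.99, -0.006], [-0.012, -0.008, -1.0]]
force: [0.1, 0.1, -1.7]
width: 0.0528
clock 16.92 at [ 0.5174 -0.2488  0.0388] w 0.0528 F [ 0.1  0.1 -1.7]
off now-axes cm [0.54 0.07 1.77] off after-turn axes [0.52 0.05 1.78] twist [-0.008  0.012  0.002]
```

```bash
python3 -m creep '{"offset":[[0.5,0.05,0.3],[0,0,0.4],[0,0,0.4],[0,0,0.3],[0,0,0]],"twist":[[-0.008,0.012,0.002],[0,0,0],[0,0,0],[0,0,0],[0,0,0]],"gripper":[4.8,4.8,4.8,4.8,4.8]}'
python3 - <<'E'
from h import *
plan((.5122,-.249,.021),Rdown(.142+np.pi))
E
```

```text
clock: 17.33
position: [0.5139, -0.2498, 0.0256]
tool_rot: [[-0.99, -0.142, 0.003], [-0.142, 0.99, -0.002], [-0.002, -0.002, -1.0]]
force: [-0.6, 0.1, -1.1]
width: 0.0526
clock 17.33 at [ 0.5139 -0.2498  0.0256] w 0.0526 F [-0.6  0.1 -1.1]
off now-axes cm [0.15 0.1  0.46] off after-turn axes [0.15 0.1  0.46] twist [-0.002  0.002  0.   ]
```

```bash
python3 -m creep '{"offset":[[0.1,0.1,0.3],[0,0,0.2],[0,0,0.1],[0,0,0]],"twist":[[0,0,0],[0,0,0],[0,0,0],[0,0,0]],"gripper":[4.8,4.8,4.8,4.8]}'
python3 -m creep '{"offset":[[0,0,0],[0,0,0],[0,0,0],[0,0,-0.5],[0,0,-2.5],[0,0,-3],[0,0,-3],[0,0,-3],[0,0,-3],[0,0,-2.5],[0,0,0]],"twist":[[0,0,0],[0,0,0],[0,0,0],[0,0,0],[0,0,0],[0,0,0],[0,0,0],[0,0,0],[0,0,0],[0,0,0],[0,0,0]],"gripper":[6.6,6.6,6.6,6.6,6.6,6.6,6.6,8.5,8.5,8.5,8.5]}'
python3 - <<'E'
from h import *
plan((.49,.235,.28),Rdown(-.146+np.pi));print(monitor.observe()['q'].round(2))
snap('wrist','w7');snap('top','t7')
E
```

```text
clock: 17.67
position: [0.5131, -0.2491, 0.0196]
tool_rot: [[-0.99, -0.142, 0.004], [-0.142, 0.99, -0.003], [-0.004, -0.003, -1.0]]
force: [0.4, 0.4, -3.2]
width: 0.0527
clock: 18.58
position: [0.5124, -0.2487, 0.206]
tool_rot: [[-0.99, -0.142, 0.006], [-0.142, 0.99, -0.003], [-0.005, -0.004, -1.0]]
force: [0.9, 0.5, -0.5]
width: 0.0849
clock 18.58 at [ 0.5124 -0.2487  0.206 ] w 0.0849 F [ 0.9  0.5 -0.5]
off now-axes cm [-4.68 48.17 -7.57] off after-turn axes [ 9.26 47.53 -7.4 ] twist [-0.003  0.006  0.288]
[-0.47  0.32  1.62 -0.    1.19 -2.18]
```

View pics/w7.png

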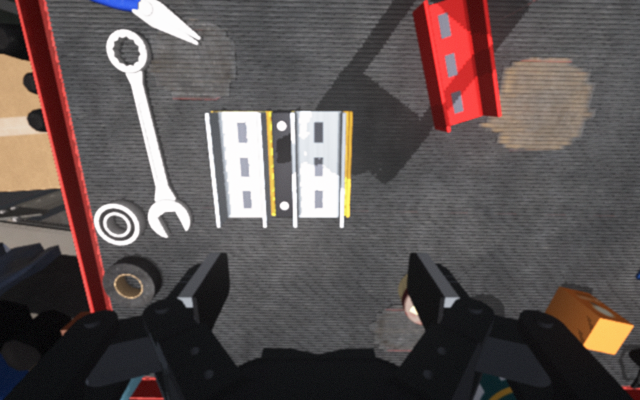

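Both open-up channels sit flat in the bays with ends aligned: bay_2 flange ends at (218,227), (265,226), bay_1 at (295,227), (342,226). Next, the open-down channel.

```bash
python3 -m creep '{"offset":[[0,2,0],[0,2,0],[0.3,2.5,0],[0.8,3.6,0],[0.8,3.6,0],[0.8,3.6,0],[0.8,3.6,0],[0.8,3.6,0],[0.8,3.6,0],[0.8,3.6,0],[0.8,3.6,0],[0.8,3.6,0]],"twist":[[0,0.006,0.1],[0,0,0.1],[0,0,0.09],[0,0,0],[0,0,0],[0,0,0],[0,0,0],[0,0,0],[0,0,0],[0,0,0],[0,0,0],[0,0,0]],"gripper":[8.5,8.5,8.5,8.5,8.5,8.5,8.5,8.5,8.5,8.5,8.5,8.5]}'
python3 -m creep '{"offset":[[0.8,3.6,0],[0.8,3.6,0],[0.8,3.6,0],[0,0,0],[0,0,0],[0,0,0],[0,0,0],[0,0,0]],"twist":[[0,0,0],[0,0,0],[0,0,0],[0,-0.11,0],[0,-0.11,0],[0,-0.11,0],[0,-0.11,0],[0,0,0]],"gripper":[8.5,8.5,8.5,8.5,8.5,8.5,8.5,8.5]}'
python3 - <<'E'
from h import *
c=np.load('pics/w7.npy',allow_pickle=True).item()
u=np.array([np.cos(.142),np.sin(.142),0])
for n,p,q in(('bay2',(218,227),(265,226)),('bay1',(295,227),(342,226)),('inner',(265,226),(295,227))):
    a,b=onz(c,*p,.041),onz(c,*q,.041);print(n,np.linalg.norm(a-b),(a+b)/2-.06*u)
plan((.492,.2317,.165),Rdown(-.146+np.pi,-.45))
E
```

```text
clock: 19.68
position: [0.4747, 0.159, 0.182]
tool_rot: [[-0.983, 0.175, -0.045], [0.176, 0.984, -0.0], [0.045, -0.008, -0.999]]
force: [1.1, -1.0, -0.6]
width: 0.0852
clock: 20.35
position: [0.4616, 0.2802, 0.1648]
tool_rot: [[-0.914, 0.164, 0.372], [0.144, 0.986, -0.083], [-0.38, -0.023, -0.925]]
force: [-0.8, -0.8, 0.2]
width: 0.0849
bay2 0.05083647100099636 [ 0.51770544 -0.33311686  0.041     ]
bay1 0.050615598771445926 [ 0.5057496  -0.25097477  0.041     ]
inner 0.032315920450464025 [ 0.51171919 -0.29199122  0.041     ]
clock 20.35 at [0.4616 0.2802 0.1648] w 0.0849 F [-0.8 -0.8  0.2]
off now-axes cm [-3.48 -4.28  1.52] off after-turn axes [-3.35 -4.35  1.6 ] twist [-0.028 -0.06  -0.008]
```

```bash
python3 -m creep '{"offset":[[-1.6,-2.2,0.5],[-1.6,-2.2,0.5],[0,0,0],[0,0,0]],"twist":[[-0.014,-0.03,-0.008],[-0.014,-0.03,0],[0,0,0],[0,0,0]],"gripper":[8.5,8.5,8.5,8.5]}'
python3 - <<'E'
from h import *
plan((.535,.2253,.075),Rdown(-.146+np.pi,-.45))
snap('wrist','w8')
E
```

```text
clock: 20.68
position: [0.4848, 0.2301, 0.1636]
tool_rot: [[-0.897, 0.138, 0.419], [0.122, 0.99, -0.065], [-0.424, -0.008, -0.906]]
force: [0.2, -0.2, 0.6]
width: 0.0849
clock 20.68 at [0.4848 0.2301 0.1636] w 0.0849 F [ 0.2 -0.2  0.6]
off now-axes cm [-0.81  0.29 10.15] off after-turn axes [-0.68  0.25 10.16] twist [-0.004 -0.012  0.01 ]
```

View pics/w8.png

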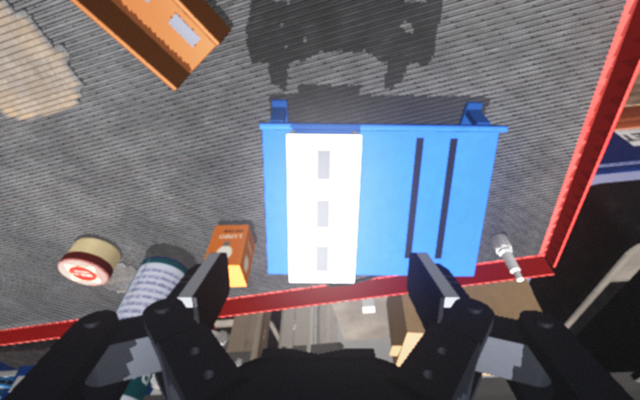

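The open-down web has low-end corners at (286,134), (361,134) and high-end corners at (290,283), (356,283). The carton and can are clear of the approach.

Run:
```python
from h import *
c=np.load('pics/w8.npy',allow_pickle=True).item()
A=[onz(c,*p,.0687) for p in((286,134),(361,134))];B=[onz(c,*p,.1208) for p in((290,283),(356,283))]
print(np.linalg.norm(A[0]-A[1]),np.linalg.norm(B[0]-B[1]));a=sum(A)/2;b=sum(B)/2;d=b-a
t=(a+b)/2;print(a,b,np.linalg.norm(d),np.arctan2(d[1],d[0]),t)
R=Rdown(-.146+np.pi,-.45);plan(t+.022*R[:,2],R);print(t+.022*R[:,2])
```

```text
0.05309216041762764 0.05406058758227546
[0.47018209 0.23430732 0.0687    ] [0.57728807 0.22000872 0.1208    ] 0.11996062403890055 -0.13271481405660246 [0.52373508 0.22715802 0.09475   ]
clock 20.73 at [0.4848 0.2301 0.1634] w 0.0847 F [-0.6 -0.  -0.2]
off now-axes cm [-0.65  0.31 10.07] off after-turn axes [-0.52  0.28 10.08] twist [-0.004 -0.012  0.01 ]
[0.53320251 0.22576587 0.07494016]
```

Consistent (54 × 120 mm, centre repeats the earlier value). Approaching.

```bash
python3 -m creep '{"offset":[[-0.5,0.3,1],[0,0,2],[0,0,2],[0,0,0.5],[0,0,0]],"twist":[[-0.004,-0.012,0.01],[0,0,0],[0,0,0],[0,0,0],[0,0,0]],"gripper":[8.5,8.5,8.5,8.5,8.5]}'
python3 - <<'E'
from h import *
plan((.5332,.2258,.075),Rdown(-.146+np.pi,-.45))
E
```

```text
clock: 21.15
position: [0.5167, 0.2312, 0.1144]
tool_rot: [[-0.892, 0.147, 0.428], [0.134, 0.989, -0.062], [-0.432, 0.002, -0.902]]
force: [0.7, -0.9, 0.0]
width: 0.085
clock 21.15 at [0.5167 0.2312 0.1144] w 0.085 F [ 0.7 -0.9  0. ]
off now-axes cm [ 0.16 -0.3   4.29] off after-turn axes [ 0.17 -0.3   4.29] twist [ 0.001 -0.003 -0.003]
```

```bash
python3 -m creep '{"offset":[[0.2,-0.3,1.5],[0,0,1.4],[0.2,0,1.1],[0,0,0.3],[0,0,0],[0,0,0],[0,0,0],[0,0,0],[0,0,0],[0,0,0]],"twist":[[0,0,0],[0,0,0],[0,0,0],[0,0,0],[0,0,0],[0,0,0],[0,0,0],[0,0,0],[0,0,0],[0,0,0]],"gripper":[8.5,8.5,8.5,8.5,8.5,4.8,4.8,4.8,4.8,4.8]}'
python3 - <<'E'
from h import *
plan((.5332,.2258,.075),Rdown(-.146+np.pi,-.45))
E
```

```text
clock: 21.98
position: [0.5333, 0.2295, 0.0788]
tool_rot: [[-0.89, 0.147, 0.433], [0.135, 0.989, -0.059], [-0.437, 0.005, -0.9]]
force: [-0.0, -0.3, -1.8]
width: 0.0528
clock 21.98 at [0.5333 0.2295 0.0788] w 0.0528 F [-0.  -0.3 -1.8]
off now-axes cm [ 0.13 -0.37  0.36] off after-turn axes [ 0.13 -0.37  0.36] twist [ 0.004  0.002 -0.004]
```

```bash
python3 -m creep '{"offset":[[0,0,-1.5],[0,0,-2.5],[0,0,-3],[0,0,-3],[0,0,-1],[0,0,0],[0,0,0],[0,0,0],[0,0,0],[0,0,0]],"twist":[[0,0,0],[0,0,0],[0,0,0],[0,0,0],[0,0.1,0],[0,0.11,0],[0,0.11,0],[0,0.11,0],[0,0.02,0],[0,0,0]],"gripper":[4.8,4.8,4.8,4.8,4.8,4.8,4.8,4.8,4.8,4.8]}'
python3 - <<'E'
from h import *
plan((.512,-.2915,.15),Rdown(.142+np.pi))
E
```

```text
clock: 22.82
position: [0.479, 0.2377, 0.183]
tool_rot: [[-0.99, 0.138, -0.022], [0.137, 0.99, 0.013], [0.023, 0.01, -1.0]]
force: [0.5, 0.1, -2.7]
width: 0.0527
clock 22.82 at [0.479  0.2377 0.183 ] w 0.0527 F [ 0.5  0.1 -2.7]
off now-axes cm [-10.61 -52.     2.53] off after-turn axes [  4.23 -52.86   3.3 ] twist [ 0.013 -0.022 -0.28 ]
```

```bash
python3 -m creep '{"offset":[[0,-2,0],[0,-2,0],[0,-2,0],[0.3,-3.5,0],[0.3,-3.5,0],[0.3,-3.5,0],[0.3,-3.5,0],[0.3,-3.5,0],[0.3,-3.5,0],[0.3,-3.5,0],[0.3,-3.5,0],[0.3,-3.5,0]],"twist":[[0.013,-0.022,-0.1],[0,0,-0.09],[0,0,-0.07],[0,0,0],[0,0,0],[0,0,0],[0,0,0],[0,0,0],[0,0,0],[0,0,0],[0,0,0],[0,0,0]],"gripper":[4.8,4.8,4.8,4.8,4.8,4.8,4.8,4.8,4.8,4.8,4.8,4.8]}'
python3 -m creep '{"offset":[[0.3,-3.5,0],[0.3,-3.5,0],[0.3,-2.5,0],[0,0,0]],"twist":[[0,0,0],[0,0,0],[0,0,0],[0,0,0]],"gripper":[4.8,4.8,4.8,4.8]}'
python3 - <<'E'
from h import *
plan((.513,-.2915,.10),Rdown(.142+np.pi))
E
```

```text
clock: 23.82
position: [0.4883, -0.145, 0.1807]
tool_rot: [[-0.988, -0.153, 0.004], [-0.154, 0.988, -0.005], [-0.003, -0.006, -1.0]]
force: [1.4, 0.1, -1.4]
width: 0.0524
clock: 24.15
position: [0.4917, -0.2494, 0.1805]
tool_rot: [[-0.989, -0.15, 0.006], [-0.151, 0.989, -0.012], [-0.004, -0.012, -1.0]]
force: [-0.4, -0.4, -2.2]
width: 0.0526
clock 24.15 at [ 0.4917 -0.2494  0.1805] w 0.0526 F [-0.4 -0.4 -2.2]
off now-axes cm [-1.44 -4.38  8.11] off after-turn axes [-1.52 -4.47  8.05] twist [-0.012  0.004  0.009]
```

```bash
python3 -m creep '{"offset":[[-0.8,-2.2,2],[-0.7,-2.2,2.5],[0,0,2],[0,0,0.5],[0,0,0],[0,0,0]],"twist":[[-0.012,0.004,0.009],[0,0,0],[0,0,0],[0,0,0],[0,0,0],[0,0,0]],"gripper":[4.8,4.8,4.8,4.8,4.8,4.8]}'
python3 - <<'E'
from h import *
plan((.513,-.2915,.075),Rdown(.142+np.pi))
snap('wrist','w9')
E
```

```text
clock: 24.65
position: [0.512, -0.2904, 0.1089]
tool_rot: [[-0.99, -0.141, 0.001], [-0.141, 0.99, -0.002], [-0.001, -0.002, -1.0]]
force: [0.3, 0.6, -2.2]
width: 0.0525
clock 24.65 at [ 0.512  -0.2904  0.1089] w 0.0525 F [ 0.3  0.6 -2.2]
off now-axes cm [-0.08 -0.11  3.39] off after-turn axes [-0.08 -0.12  3.39] twist [-0.002  0.001 -0.001]
```

View pics/w9.png

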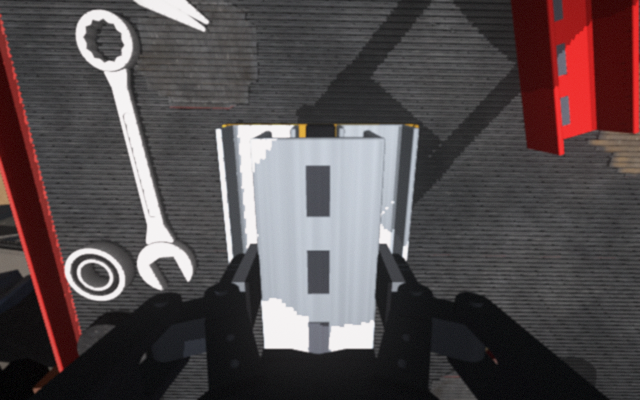

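The open-down channel hangs centred over the pair: web edges at columns 250 and 385, outer flange tops at (217,128) and (418,126).

Run:
```python
from h import *
c=np.load('pics/w9.npy',allow_pickle=True).item()
u=np.array([np.cos(.142),np.sin(.142),0]);v=np.array([-u[1],u[0],0])
C=np.array([.5127,-.291,0])
for n,p,q,z in(('od',(250,140),(385,140),.127),('pair',(217,128),(418,126),.041)):
    a,b=onz(c,*p,z),onz(c,*q,z);m=(a+b)/2+.06*u;print(n,np.linalg.norm(a-b),m,'cradle xy',(m-C)@u,(m-C)@v)
p=monitor.observe()['position'];print('tcp cradle xy',(p-C)@u,(p-C)@v)
```

```text
od 0.0538869615826263 [ 0.51103662 -0.29182272  0.127     ] cradle xy -0.0017630767442033508 -0.0005790315391305583
pair 0.1340745518591204 [ 0.51253268 -0.29206423  0.041     ] cradle xy -0.00031624679863845805 -0.0010298415133667546
tcp cradle xy -0.00035706537794797955 0.0006480219677999747
```

```bash
python3 -m creep '{"offset":[[-0.1,-0.1,1.5],[0,0,1.5],[0,0,0.8],[0,0,0],[0,0,0]],"twist":[[-0.002,0,0],[0,0,0],[0,0,0],[0,0,0],[0,0,0]],"gripper":[4.8,4.8,4.8,4.8,4.8]}'
python3 - <<'E'
from h import *
plan((.513,-.2917,.0275),Rdown(.142+np.pi))
E
```

```text
clock: 25.12
position: [0.5168, -0.2898, 0.0777]
tool_rot: [[-0.989, -0.145, 0.012], [-0.145, 0.989, -0.006], [-0.011, -0.008, -1.0]]
force: [-0.4, -0.0, -1.5]
width: 0.0528
clock 25.12 at [ 0.5168 -0.2898  0.0777] w 0.0528 F [-0.4 -0.  -1.5]
off now-axes cm [ 0.46 -0.09  5.01] off after-turn axes [ 0.4  -0.13  5.02] twist [-0.008  0.011  0.004]
```

```bash
python3 -m creep '{"offset":[[0.4,-0.1,0.8],[0,0,0.8],[0,-0.05,0.6],[0,0,0],[0,0,0]],"twist":[[-0.008,0.011,0.004],[0,0,0],[0,0,0],[0,0,0],[0,0,0]],"gripper":[4.8,4.8,4.8,4.8,4.8]}'
python3 - <<'E'
from h import *
plan((.513,-.2917,.0275),Rdown(.142+np.pi))
E
```

```text
clock: 25.53
position: [0.5143, -0.2927, 0.0567]
tool_rot: [[-0.99, -0.142, 0.003], [-0.142, 0.99, -0.002], [-0.003, -0.003, -1.0]]
force: [-0.3, 0.2, -2.3]
width: 0.0528
clock 25.53 at [ 0.5143 -0.2927  0.0567] w 0.0528 F [-0.3  0.2 -2.3]
off now-axes cm [0.13 0.12 2.92] off after-turn axes [0.12 0.11 2.92] twist [-0.003  0.003 -0.   ]
```

```bash
python3 -m creep '{"offset":[[0.1,0.1,0.6],[0,0,0.6],[0,0,0.5],[0,0,0.4],[0,0,0.3],[0,0,0]],"twist":[[-0.003,0.003,0],[0,0,0],[0,0,0],[0,0,0],[0,0,0],[0,0,0]],"gripper":[4.8,4.8,4.8,4.8,4.8,4.8]}'
python3 - <<'E'
from h import *
plan((.513,-.2917,.0275),Rdown(.142+np.pi))
E
```

```text
clock: 26.03
position: [0.5131, -0.2919, 0.0299]
tool_rot: [[-0.99, -0.141, -0.001], [-0.141, 0.99, 0.001], [0.001, 0.001, -1.0]]
force: [-0.7, 0.5, -2.6]
width: 0.0524
clock 26.03 at [ 0.5131 -0.2919  0.0299] w 0.0524 F [-0.7  0.5 -2.6]
off now-axes cm [0.   0.02 0.24] off after-turn axes [0.   0.02 0.24] twist [ 0.001 -0.001 -0.   ]
```

```bash
python3 -m creep '{"offset":[[0,0,0.2],[0,0,0.1],[0,0,0.1],[0,0,0]],"twist":[[0,0,0],[0,0,0],[0,0,0],[0,0,0]],"gripper":[4.8,4.8,4.8,4.8]}'
```

```text
clock: 26.37
position: [0.5135, -0.2921, 0.026]
tool_rot: [[-0.99, -0.141, 0.0], [-0.141, 0.99, 0.0], [-0.0, 0.0, -1.0]]
force: [0.1, 0.0, -1.9]
width: 0.0523
```

```bash
python3 -m creep '{"offset":[[0,0,0.1],[0,0,0],[0,0,0],[0,0,0],[0,0,0],[0,0,-0.5],[0,0,-2],[0,0,-3],[0,0,-3],[0,0,-3],[0,0,-3],[0,0,-2.5]],"twist":[[0,0,0],[0,0,0],[0,0,0],[0,0,0],[0,0,0],[0,0,0],[0,0,0],[0,0,0],[0,0,0],[0,0,0],[0,0,0],[0,0,0]],"gripper":[4.8,6.4,6.4,6.4,6.4,6.4,6.4,6.4,6.4,6.4,6.4,6.4]}'
python3 - <<'E'
from h import *
print(monitor.observe()['position'])
c,im=snap('wrist','w10');snap('top','t10');snap('scene','s10')
u=np.array([np.cos(.142),np.sin(.142),0]);v=np.array([-u[1],u[0],0]);C=np.array([.5127,-.291,0])
W=lambda x,y,z:proj(c,C+x*u+y*v+np.array([0,0,z]))
for n,y,z in(('od web -y',-.027,.045),('od web +y',.027,.045),('b2 outer',-.0685,.041),('b1 outer',.0685,.041)):
    print(n,W(-.06,y,z).round(),W(.06,y,z).round())
# edge scan: bright transitions in the channel rows and columns
g=cv2.cvtColor(im,cv2.COLOR_BGR2GRAY).astype(int)
for x in(-.045,-.015,.02,.045):
    a=W(x,-.08,.045);b=W(x,.08,.045)
    t=np.linspace(0,1,161);L=np.array([g[int(round(a[1]+(b[1]-a[1])*k)),int(round(a[0]+(b[0]-a[0])*k))] for k in t])
    d=np.abs(np.diff(L));print('x',x,[(int(-80+i),int(L[i]),int(L[i+1])) for i in np.where(d>35)[0]])
for y in(-.015,.015):
    a=W(-.08,y,.045);b=W(.08,y,.045)
    L=np.array([g[int(round(a[1]+(b[1]-a[1])*k)),int(round(a[0]+(b[0]-a[0])*k))] for k in t]);d=np.abs(np.diff(L));print('y',y,[(int(-80+i),int(L[i]),int(L[i+1])) for i in np.where(d>30)[0]])
E
```

```text
clock: 27.37
position: [0.5109, -0.2906, 0.1988]
tool_rot: [[-0.99, -0.141, -0.01], [-0.141, 0.99, 0.006], [0.009, 0.007, -1.0]]
force: [1.3, -0.4, -0.2]
width: 0.0641
[ 0.51086223 -0.29063563  0.19877328]
od web -y [289. 123.] [292. 241.]
od web +y [346. 123.] [343. 240.]
b2 outer [245. 123.] [253. 239.]
b1 outer [389. 123.] [382. 239.]
x -0.045 [(-70, 128, 218), (-65, 224, 125), (-64, 125, 88), (-60, 100, 140), (-57, 207, 243), (-43, 243, 207), (-34, 184, 247), (-9, 227, 184), (-8, 184, 120), (1, 105, 149), (2, 149, 202), (30, 229, 188), (31, 188, 120), (39, 108, 159), (40, 159, 208), (54, 204, 168), (62, 111, 176), (67, 151, 100), (68, 100, 58)]
x -0.015 [(-70, 117, 195), (-69, 195, 248), (-66, 250, 209), (-65, 209, 118), (-42, 226, 181), (-35, 195, 242), (30, 222, 181), (31, 181, 116), (39, 111, 162), (40, 162, 209), (61, 100, 162), (62, 162, 206), (67, 149, 99)]
x 0.02 [(-70, 94, 148), (-69, 148, 239), (-65, 216, 126), (-64, 126, 90), (-59, 137, 173), (-57, 197, 234), (-43, 238, 184), (-35, 183, 242), (31, 242, 194), (39, 174, 232), (55, 236, 194), (56, 194, 124), (61, 102, 162), (62, 162, 202), (68, 198, 120), (69, 120, 77)]
x 0.045 [(-70, 113, 201), (-69, 201, 248), (-66, 248, 198), (-64, 198, 115), (-60, 103, 148), (-59, 148, 191), (-8, 242, 197), (-6, 197, 160), (2, 180, 239), (56, 187, 150), (57, 150, 106), (61, 106, 172), (62, 172, 242), (66, 228, 180), (67, 180, 125)]
y -0.015 [(-60, 69, 156), (-59, 156, 242), (61, 228, 135), (62, 135, 89)]
y 0.015 [(-60, 70, 141), (-59, 141, 209), (60, 247, 192), (61, 192, 122)]
```

The viewer limit is reached, so I checked by numbers. The web ends project at −60 and +61 mm, and its slots are at about −3 mm at both ends, so it is parallel and straddling. I'll do a final check that the bystanders haven't moved, then hand in.

Run:
```python
from h import *
a=cv2.imread('pics/top0.png').astype(int);b=cv2.imread('pics/t10.png').astype(int)
for n,(u,v) in dict(can=(325,135),carton=(286,165),tin=(346,165)).items():
    d=np.abs(a-b)[v-12:v+12,u-12:u+12].max(2);print(n,'changed px',int((d>40).sum()),'of 576')
h=cv2.cvtColor(cv2.imread('pics/t10.png'),cv2.COLOR_BGR2HSV);print(monitor.observe()['force'].round(1))
env.hand_in()
```

```text
can changed px 0 of 576
carton changed px 0 of 576
tin changed px 0 of 576
[ 0.1 -0.2  0.1]
the job is handed in; nothing more can be done
```

The three channels are packed and interlocked in the cradle, and the job is handed in at about 27.5 s of the 72 s. No verdict was reported.

- **Open-up channels:** the silver channel from the cabinet top went into bay_2. The open-up one from the rack's left lane was levelled in the air and set in bay_1. A wrist picture put both within about 2 mm of the bay mid-lines, with their ends in line with the cradle's.
- **Open-down channel:** it was lowered over the pair with no contact force, down to about its seated height, and then released. The last picture put its web ends at −60 and +61 mm from the cradle centre. It sits about 2–3 mm off the mid-line and parallel within about 0.01 rad.
- **Bystanders:** no pixels changed around the can, carton or tin between the first and last top views. The arm was clear at the end, with the wrist force near zero.

**Not fully checked:**
- I had used all 12 picture views, so the final state was checked only from pixel numbers. The open-down channel's level and height were inferred from how far the arm lowered and from the web's apparent length, not seen directly.
- On the first rack approach joint 6 reached its limit at 2.56 rad. I backed off and used the same grasp turned half round.

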